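# Set up the wire cutter: length stop to its end, blade drawer shut

### The arm

A 6-joint arm with a two-finger parallel gripper is mounted at the origin on the work surface. World frame = base frame: x ahead of the robot, y to its left, z up, the work surface at z = 0. Lengths are in m, angles in degrees, forces in N, time in s.
With the tool pointing down it reaches from about 0.3 to 0.75 m from the base axis. Payload 8.5 kg.
Tool frame: the origin (TCP) lies midway between the tips of the shut fingers; the grasp point (between the pads) lies grasp_offset behind it (grasp_offset is the distance from the TCP to the grasp point, in m); z points along the fingers, y is the line along which they close (so a half turn about z gives the same grasp; the last joint's range is limited). The gripper opens to 85 mm and grips with 20 to 120 N. Pads are 22 mm wide; open, the fingers measure 114 mm over their backs; the gripper's body (76 mm by 85 mm) begins 54 mm behind the grasp point. The pads swing forward as they close: fully open they stand 13 mm farther back than shut.
Start: joints at [57.45, 21.807, 74.336, -0, 83.858, -12.336], TCP at [0.19, 0.516, 0.231] pointing down, gripper open.
Joint ranges: [-178.18, 178.18], [-50.72, 133.34], [12.68, 142.11], [-81.47, 261.47], [9.98, 163.14], [-165.26, 165.26]. Speed limits (degrees/s): [136.94, 136.94, 180, 180, 180, 180].

### API

Orientations are given as a 3x3 rotation matrix whose columns are the frame's x, y, z axes.
In Python, from rig import observe, get_image, camera_params, close_job, grasp_offset gives the robot as it stands.
- The arm moves only by the shell command python3 -m handwheel 'ROWS' [OPENING] [FORCE]. ROWS is JSON, a list of rows, each a list of 2 entries, a list of its own where there are three numbers: the shift along the tool's x, y, z as a fraction of full scale, then the turn, a rotation vector about the tool's x, y, z as a fraction of full scale. In form: [[[dx, dy, dz], [ax, ay, az]], ...]. A call has 1 to 10 rows; each row is the pose to reach, as a shift and turn from the pose commanded when the call began, along the tool's axes at that moment, turning the shorter way round; what a row does not reach only later rows make up. Full scale, the value 1, is 0.5 m for a shift and pi rad for a turn. A row lasts 1/10 s, in which the tool goes at most 50 mm and 8.59 degrees, less where a joint would pass 70% of its speed; a pose out of reach is approached as far as the arm can. A call with a number of a shift or a turn outside -1 to 1 is refused whole. A call with a gripper value outside its range is refused whole. OPENING is the opening, from 0 (shut) to 1 (fully open), set as the call begins (- or left out, the last holds). The fingers move at their own pace and stop on an object; FORCE is the grip in N (left out, the last holds). Time passes only in rows, so rows that repeat a pose let the fingers close. It gives the time, the measured TCP pose, the force, the opening and the grip force at its end, in the units of the state.
- observe(): the state, without advancing time (a new reading comes with each control period).
- get_image(name): name is "side" or "top" or "wrist"; returns (picture, depth): 420x560x3 uint8, red, green, blue; 420x560 float32, m along the optical axis (not along the pixel's ray), 0 where there is no reading.
- camera_params(name): a dict with "K" (3x3 intrinsics, pixels), "k1" (the pictures are not rectified: a ray, as slopes to the right and down, at radius r is drawn at 1 + k1 r^2 times it, then the intrinsics apply), "R" (3x3) and "t" (3): a world point X has camera coordinates R X + t. Camera axes: x right, y down, z forward; pixel columns grow to the right and rows downward; lengths in m; the calibration is good to about 2 mm. A picture is of the moment at which its call begins: read the wrist's pose just before it. camera_params takes no time and is no camera call; for the wrist camera it gives the pose at the moment of the call.
- close_job(): hands the job in; it is judged then, once.
The state is a dict: "time_s": time; "q": joint angles; "qvel": joint speeds; "joint_efforts": joint torques, N m; "position": TCP position; "tool_rot": TCP orientation; "ft_force": force on the tool from outside, world axes, zero at the start; "wrist_torque": the same for the moment, N m; "grip_width": finger opening in m; "gripper_force": force on a finger pad.
Only numpy, scipy, OpenCV 4.12 (cv2) and the standard library are available. Lean on these libraries where they do the work, as an engineer would, in place of code of your own. Each camera call takes 0.05 s, during which the arm holds its last target. There are 200 camera calls.

### The job

Get the wire cutting machine ready for the next batch: slide its length stop along the sloping deck, away from the cutter head, until it is fully home against the end stop, and push the blade drawer in its front fully shut. The order does not matter; leave the other things lying around it where they are.

Things in the scene. Friction and masses are not known exactly. Their poses are not given: they have to be found in the camera images.
- machine: Wire cutter fixed to the table: grey housing 240 (x) by 400 mm (y), white top. Origin: on the table under its middle; x to its back, y to its left seen from the robot, z up. In this frame: front wall x = -0.110, its top edge z = 0.075; the deck rises from there at 25 degrees to z = 0.159 at x = 0.070; flat ledge behind, to x = 0.131.
- head_top (a point): Middle of the top of the cutter head, a grey block at the machine's right (-y) end: 170 mm (x) by 66 mm (y), top 220 mm above the table.
- end_stop (a point): Middle of the top of the end stop, a steel block at the left (+y) end of the rails: 20 mm high above the deck, 20 mm wide in y, 90 mm up the slope. The carriage's edge, 35 mm from the fin's middle, meets it.
- lamp_end (a point): Free (+y) end, underside, of the aluminium lamp bar over the length stop: 40 mm wide in x, 22 mm thick, 360 mm long towards machine -y, x -0.080 to -0.040, underside z = 0.325 (machine frame), held by a post at the cutter head. It blocks a tool coming straight down on the grip: lean it 25 to 45 degrees, fingers pointing forward and down under the bar.
- stop (a joint): Position of the length stop along its rails in m: 0 next to the cutter head, growing along the machine's +y (away from the head), 0.160 against the end stop. It stays where it is left; about 3 N moves it.
- grip_top (a point): Middle of the top of the length stop's grip: a black fin square to the deck, 70 mm long up the slope, 18 mm thick in y, 52 mm tall above its aluminium carriage (90 mm up the slope, 70 mm in y). Deck 66 mm below this point. Site z is the deck's normal (leans 25 degrees to the machine's front), y the sliding direction.
- drawer (a joint): How far the blade drawer stands open, in m: 0 is fully shut, it opens to the machine's -x, at most 0.090. About 2 N moves it.
- drawer_front (a point): Middle of the outer face of the drawer's front panel (grey, 158 mm wide in y, 56 mm tall: 28 mm above and below this point), 38 mm above the table. Shut, this face lies 12 mm in front of the housing's front wall. A black lip 70 mm wide, 6 mm thick, sticks out 13 mm, 16 mm above this point.
- oil: White bottle, 56 mm across, 140 mm tall, left of the machine. Origin: centre of its underside.
- spool: Empty cardboard spool standing upright, 110 mm across, 70 mm tall, right of the machine. Origin: centre of its underside.
- carton: Small cardboard box 46 x 110 x 50 mm on the machine's rear ledge. Origin: centre of its underside.
- tape: Grey roll 48 mm across, 30 mm tall, on the machine's rear ledge. Origin: centre of its underside.
- driver: Screwdriver 190 mm long lying on the table in front of the machine, to the left of the drawer. Origin: below its middle; it lies along its x axis.
- tray: Blue open tray 120 x 90 x 35 mm on the table, to the right in front of the machine. Origin: centre of its underside.
- spanner: Open-ended spanner 170 mm long lying on the table, left of the machine. Origin: below its middle; it lies along its x axis.

How it is judged (in metres and radians):
At the end, for the whole second after the job is handed in: The length stop is within 4 mm of its end stop, the drawer is within 4 mm of fully shut, both at rest, and each of the seven loose things is within 30 mm of where it lay (value of joint stop above 0.156 m and value of joint drawer below 0.004 m and velocity of joint stop below 0.01 m/s and velocity of joint drawer above -0.01 m/s and distance of each of oil, spool, carton, tape, driver, tray, spanner from where it was at the start of the episode below 0.03 m); the robot touches nothing.
It fails at once if a loose thing beside, before or on the machine is pushed more than 50 mm from its place (distance of any of oil, spool, carton, tape, driver, tray, spanner from where it was at the start of the episode above 0.05 m).
It also fails if it takes over 45 s, if anything falls off the work surface, if the arm or the gripper's body presses on something with over 40 N, if the wrist force passes 120 N, or if a joint passes its speed limit or range.

## Working session

There is one attempt and no reset: what is moved stays moved. The work goes in short steps, Python scripts to look and compute and a shell command to move; the robot and the scene stay as the last step left them, time stands still between calls to the robot, and variables do not carry over. Pictures are saved under pics/ and viewed, at most 10 in all, crops included, and the job is handed in when it is done.

```bash
ls; mkdir -p pics; python3 - <<'E'
from rig import *
import cv2,numpy as np
o=observe();print(o['time_s'],o['position'],o['tool_rot'],grasp_offset)
for n in("top","side"):
    im,d=get_image(n);cv2.imwrite(f"pics/{n}0.png",im[:,:,::-1]);np.savez(f"pics/{n}0.npz",im=im,d=d,**camera_params(n))
    p=camera_params(n);print(n,p['K'],p['k1'],p['R'],p['t'],(d>0).mean())
E
```

```text
pics
0.0 [0.18987109 0.51587074 0.23072033] [[-9.38413331e-01  3.45513770e-01 -8.09764624e-04]
 [ 3.45514542e-01  9.38412642e-01 -1.18899155e-03]
 [ 3.49080408e-04 -1.39555097e-03 -9.99998965e-01]] 0.0187
top [[486.05691843   0.         284.34783161]
 [  0.         486.05691843 205.56200588]
 [  0.           0.           1.        ]] -0.04485484008660267 [[ 0.01349673 -0.99988804  0.00646046]
 [-0.99149795 -0.01421918 -0.12934307]
 [ 0.12942046 -0.00465983 -0.99157886]] [0.07315007 0.62259233 1.2783951 ] 0.9960246598639456
side [[391.70375843   0.         281.02225035]
 [  0.         391.70375843 210.40714993]
 [  0.           0.           1.        ]] -0.08663800405137172 [[ 0.91232726 -0.40904999 -0.0183597 ]
 [-0.25598278 -0.5347889  -0.80527862]
 [ 0.31958065  0.7393774  -0.59261224]] [-0.53969785  0.3495675   0.95785107] 0.9960586734693877
```

View pics/top0.png

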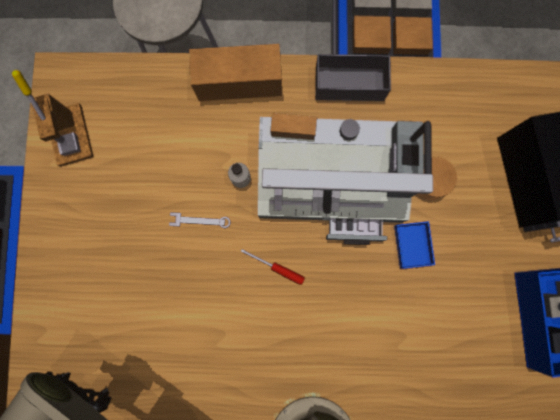

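View pics/side0.png

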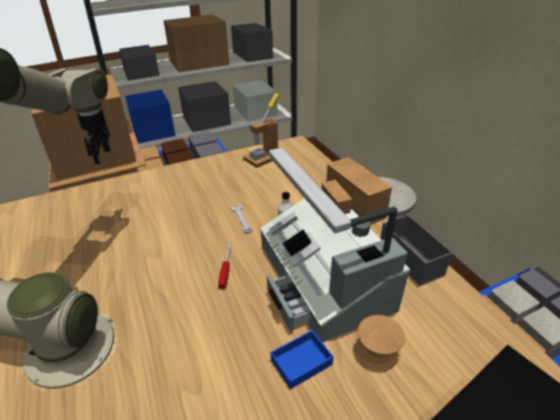

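The top view shows the lamp bar from (262,180) to (432,184), the fin at (328,202), and the open drawer at about (330-388, 218-243). The driver is at (272,266), the tray at (415,245) and the bottle at (238,175).

```bash
cat > h.py <<'E'
import numpy as np,cv2
def cloud(f):
    z=np.load(f);K,k1,R,t,d=z['K'],float(z['k1']),z['R'],z['t'],z['d']
    v,u=np.mgrid[:420,:560].astype(float)
    p=cv2.undistortPoints(np.stack([u.ravel(),v.ravel()],1)[:,None],K,np.array([k1,0,0,0,0.])).reshape(420,560,2)
    c=np.dstack([p[...,0]*d,p[...,1]*d,d])
    return (c-t)@R, z['im'], d
E
python3 - <<'E'
from h import *
P,im,d=cloud('pics/top0.npz');x,y,z=P[...,0],P[...,1],P[...,2]
v,u=np.mgrid[:420,:560]
roi=(u>250)&(u<445)&(v>110)&(v<260)
m=roi&(z>.335)&(z<.36)&(v>165)
c=P[m];print('lamp',m.sum(),c.mean(0));r=cv2.minAreaRect(c[:,:2].astype(np.float32));print(r,cv2.boxPoints(r))
def rect(n,m):
    c=P[m];r=cv2.minAreaRect(c[:,:2].astype(np.float32));print(n,m.sum(),np.median(c,0),r, cv2.boxPoints(r).round(3).tolist())
rect('headtop',roi&(abs(z-.22)<.008)&(u>385)&(v<180))
big=roi&(z>.06)&(z<.3)
rect('body',big)
hsv=cv2.cvtColor(im,cv2.COLOR_RGB2HSV)
H,S,V=hsv[...,0],hsv[...,1],hsv[...,2]
rect('tray',(H>105)&(H<130)&(S>150)&(u>390)&(u<440)&(v>215)&(v<275))
rect('driverred',((H<6)|(H>172))&(S>150)&(u>230)&(u<310)&(v>240)&(v<290))
fin=(u>300)&(u<350)&(v>190)&(v<225)&(V<60); rect('fin',fin)
for (a,b) in [(328,195),(328,200),(328,205),(328,210),(310,210),(340,210),(334,240),(358,240),(384,240),(358,228),(258,217),(411,221),(290,205),(268,205)]: print(a,b,P[b,a].round(3),im[b,a])
# front edge per column
for a in range(262,410,12):
    col=[b for b in range(190,245) if z[b,a]>.055]; b=max(col);print('edge',a,b,P[b,a].round(3))
cv2.imwrite('pics/c0.png',cv2.resize(im[110:260,245:445,::-1],(800,600),interpolation=cv2.INTER_CUBIC))
z2=np.load('pics/side0.npz')['im'];cv2.imwrite('pics/c1.png',cv2.resize(z2[180:350,240:420,::-1],(635,600),interpolation=cv2.INTER_CUBIC))
E
```

```text
lamp 3391 [ 0.636693   -0.0498771   0.34869842]
((0.6421225666999817, -0.048038288950920105), (0.05743899568915367, 0.35830962657928467), 0.3763284385204315) [[ 0.61222696  0.13092403]
 [ 0.6145804  -0.22737788]
 [ 0.6720182  -0.22700061]
 [ 0.66966474  0.1313013 ]]
headtop 1270 [ 0.74021222 -0.21044299  0.22098467] ((0.745987057685852, -0.21344223618507385), (0.06512323766946793, 0.13013923168182373), 88.24516296386719) [[0.6800000071525574, -0.24400000274181366], [0.8100000023841858, -0.24799999594688416], [0.8119999766349792, -0.18299999833106995], [0.6819999814033508, -0.17900000512599945]]
body 13590 [ 0.72670388 -0.06055409  0.14534615] ((0.6743795871734619, -0.09843257069587708), (0.49922093749046326, 0.3095565140247345), 89.20153045654297) [[0.515999972820282, -0.34599998593330383], [0.8259999752044678, -0.3499999940395355], [0.8330000042915344, 0.14900000393390656], [0.5230000019073486, 0.15299999713897705]]
tray 1399 [ 0.52136118 -0.27986896  0.0052497 ] ((0.502083957195282, -0.11333708465099335), (0.11604893207550049, 0.41178184747695923), 6.701340675354004) [[0.4199999868
[... 1169 characters left out ...]
240 [ 0.531 -0.185  0.058] [107  91  78]
358 228 [ 0.564 -0.119  0.037] [137 130 140]
258 217 [0.593 0.154 0.003] [136 101  64]
411 221 [ 0.588 -0.272  0.004] [169 124  72]
290 205 [0.617 0.067 0.089] [110 107 102]
268 205 [0.616 0.125 0.088] [161 160 152]
edge 262 215 [0.591 0.141 0.072]
edge 274 216 [0.591 0.109 0.058]
edge 286 216 [0.59  0.077 0.068]
edge 298 216 [0.589 0.046 0.079]
edge 310 217 [0.589 0.013 0.058]
edge 322 217 [ 0.589 -0.018  0.07 ]
edge 334 238 [ 0.534 -0.05   0.065]
edge 346 243 [ 0.521 -0.083  0.059]
edge 358 244 [0.451 0.088 1.348]
edge 370 241 [0.451 0.088 1.348]
edge 382 243 [0.451 0.088 1.348]
edge 394 220 [ 0.585 -0.212  0.056]
edge 406 220 [ 0.584 -0.243  0.063]
```

View pics/c0.png

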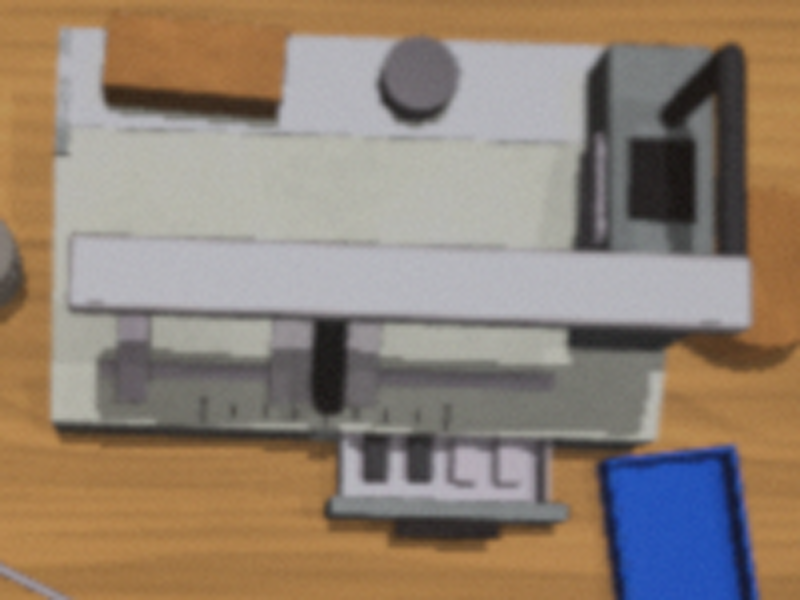

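View pics/c1.png

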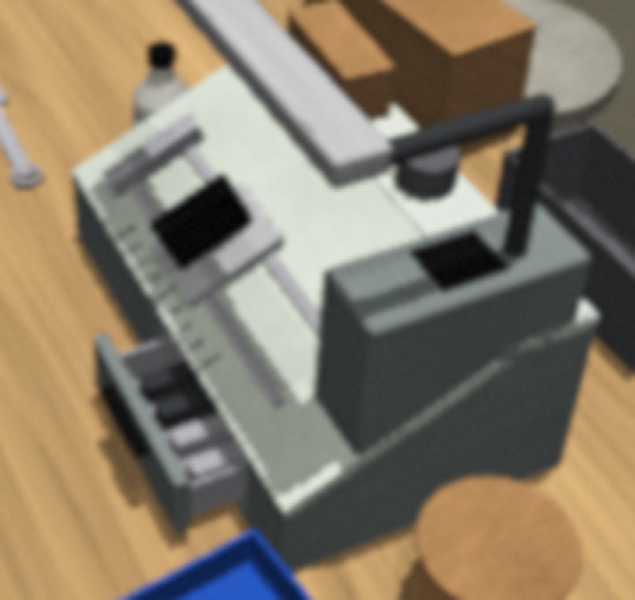

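The crops confirm the layout:
- **Drawer:** open, with its panel around (327-567, 510) in crop c0.
- **Fin:** at (328,365) in crop c0.
- **End stop:** at (132,350) in crop c0.
- **Carriage:** roughly 80 mm of travel left.

I'll shut the drawer first with the tool leaned about 30°.

```bash
cat > go.py <<'E'
import sys,numpy as np
from rig import observe
from scipy.spatial.transform import Rotation as Ro
# usage: go.py x y z lean  -> shift and turn in tool axes, full-scale units
X=np.array(list(map(float,sys.argv[1:4])));a=np.radians(float(sys.argv[4]));w=np.radians(-1.2)
o=observe();R=np.array(o['tool_rot'])
T=Ro.from_euler('z',w).as_matrix()@np.array([[-np.cos(a),0,np.sin(a)],[0,1,0],[-np.sin(a),0,-np.cos(a)]])
print(o['time_s'],np.round(o['position'],4),'F',np.round(o['ft_force'],1),(R.T@(X-o['position'])/.5).round(4).tolist(),(Ro.from_matrix(R.T@T).as_rotvec()/np.pi).round(4).tolist())
E
python3 go.py 0.35 0.2 0.25 30
python3 - <<'E'
from h import *
P,im,d=cloud('pics/side0.npz');v,u=np.mgrid[:420,:560]
V=im.max(2)
m=(V<50)&(u>278)&(u<315)&(v>225)&(v<262)
c=P[m];print('fin+y?face',m.sum(),np.percentile(c,[5,50,95],axis=0).round(3).tolist())
P,im,d=cloud('pics/top0.npz')
# end stop & carriage profile along row 205, drawer panel rows
for a in range(264,350,3):print(a,P[206,a].round(3).tolist(),im[206,a].tolist())
for a in (332,340,350,358,366,380):
    print(a,[(b,*P[b,a][[0,2]].round(3).tolist()) for b in range(232,247,2)])
E
```

```text
0.1 [0.1899 0.5159 0.2308] F [0.2 0.2 0.7] [-0.5188, -0.4823, -0.0379] [-0.028, -0.1653, -0.1031]
fin+y?face 355 [[0.598, -0.034, 0.12], [0.627, -0.032, 0.149], [0.655, -0.022, 0.171]]
264 [0.613, 0.135, 0.087] [177, 176, 165]
267 [0.613, 0.127, 0.091] [173, 173, 163]
270 [0.614, 0.12, 0.087] [112, 111, 104]
273 [0.614, 0.112, 0.083] [98, 95, 93]
276 [0.611, 0.104, 0.109] [99, 92, 98]
279 [0.612, 0.096, 0.106] [101, 97, 102]
282 [0.614, 0.088, 0.089] [109, 107, 102]
285 [0.614, 0.08, 0.091] [114, 112, 106]
288 [0.615, 0.072, 0.082] [114, 113, 105]
291 [0.614, 0.065, 0.091] [114, 112, 106]
294 [0.615, 0.057, 0.088] [113, 113, 106]
297 [0.615, 0.049, 0.084] [117, 113, 107]
300 [0.615, 0.041, 0.087] [115, 114, 107]
303 [0.615, 0.033, 0.086] [117, 116, 109]
306 [0.615, 0.025, 0.084] [121, 120, 113]
309 [0.615, 0.018, 0.087] [119, 120, 110]
312 [0.614, 0.01, 0.099] [92, 87, 89]
315 [0.613, 0.003, 0.108] [104, 97, 99]
318 [0.614, -0.005, 0.102] [91, 89, 89]
321 [0.613, -0.012, 0.105] [84, 81, 82]
324 [0.607, -0.016, 0.152] [28, 26, 23]
327 [0.607, -0.023, 0.157] [30, 29, 28]
330 [0.607, -0
[... 612 characters left out ...]
 0.516, -0.003)]
350 [(232, 0.554, 0.014), (234, 0.549, 0.014), (236, 0.539, 0.07), (238, 0.534, 0.07), (240, 0.529, 0.06), (242, 0.524, 0.056), (244, 0.522, -0.0), (246, 0.516, -0.001)]
358 [(232, 0.554, 0.017), (234, 0.549, 0.017), (236, 0.54, 0.066), (238, 0.535, 0.064), (240, 0.53, 0.061), (242, 0.525, 0.056), (244, 0.451, 1.348), (246, 0.517, 0.001)]
366 [(232, 0.555, 0.016), (234, 0.549, 0.015), (236, 0.54, 0.071), (238, 0.535, 0.067), (240, 0.53, 0.057), (242, 0.525, 0.058), (244, 0.519, 0.056), (246, 0.517, 0.002)]
380 [(232, 0.554, 0.028), (234, 0.548, 0.032), (236, 0.54, 0.069), (238, 0.535, 0.066), (240, 0.531, 0.056), (242, 0.529, -0.0), (244, 0.523, 0.001), (246, 0.517, -0.001)]
```

```bash
python3 -m handwheel '[[[-0.52,-0.48,-0.04],[-0.028,-0.165,-0.103]],[[-0.52,-0.48,-0.04],[-0.028,-0.165,-0.103]],[[-0.52,-0.48,-0.04],[-0.028,-0.165,-0.103]],[[-0.52,-0.48,-0.04],[-0.028,-0.165,-0.103]],[[-0.52,-0.48,-0.04],[-0.028,-0.165,-0.103]],[[-0.52,-0.48,-0.04],[-0.028,-0.165,-0.103]],[[-0.52,-0.48,-0.04],[-0.028,-0.165,-0.103]],[[-0.52,-0.48,-0.04],[-0.028,-0.165,-0.103]],[[-0.52,-0.48,-0.04],[-0.028,-0.165,-0.103]],[[-0.52,-0.48,-0.04],[-0.028,-0.165,-0.103]]]' 0; python3 go.py 0.45 -0.115 0.15 30; python3 go.py 0.47 -0.115 0.04 30
```

```text
time_s: 1.1
position: [0.3506, 0.2017, 0.2511]
tool_rot: [[-0.866, 0.021, 0.499], [0.019, 1.0, -0.009], [-0.499, 0.001, -0.866]]
ft_force: [0.6, 0.8, -1.1]
grip_width: -0.0004
gripper_force: 0.0
1.1 [0.3506 0.2017 0.2511] F [ 0.6  0.8 -1.1] [-0.083, -0.6293, 0.2802] [0.0004, -0.0002, -0.0002]
1.1 [0.3506 0.2017 0.2511] F [ 0.6  0.8 -1.1] [-0.0078, -0.6288, 0.4908] [0.0004, -0.0002, -0.0002]
```

```bash
python3 -m handwheel '[[[-0.083,-0.63,0.28],[0,0,0]],[[-0.083,-0.63,0.28],[0,0,0]],[[-0.083,-0.63,0.28],[0,0,0]],[[-0.083,-0.63,0.28],[0,0,0]],[[-0.083,-0.63,0.28],[0,0,0]],[[-0.083,-0.63,0.28],[0,0,0]],[[-0.083,-0.63,0.28],[0,0,0]],[[-0.083,-0.63,0.28],[0,0,0]],[[-0.083,-0.63,0.28],[0,0,0]]]' 0; python3 go.py 0.47 -0.115 0.04 30;python3 go.py 0.50 -0.115 0.04 30
```

```text
time_s: 2.0
position: [0.4518, -0.1173, 0.1491]
tool_rot: [[-0.867, 0.021, 0.498], [0.02, 1.0, -0.008], [-0.498, 0.003, -0.867]]
ft_force: [-0.3, -0.2, 0.4]
grip_width: 0.0001
gripper_force: 0.0
2.0 [ 0.4518 -0.1173  0.1491] F [-0.3 -0.2  0.4] [0.0772, 0.0049, 0.2072] [0.0006, -0.0006, -0.0005]
2.0 [ 0.4518 -0.1173  0.1491] F [-0.3 -0.2  0.4] [0.0252, 0.0062, 0.2371] [0.0006, -0.0006, -0.0005]
```

```bash
python3 -m handwheel '[[[0.077,0.005,0.207],[0,0,0]],[[0.077,0.005,0.207],[0,0,0]],[[0.077,0.005,0.207],[0,0,0]],[[0.077,0.005,0.207],[0,0,0]],[[0.025,0.006,0.237],[0,0,0]],[[0.025,0.006,0.237],[0,0,0]],[[0.025,0.006,0.237],[0,0,0]]]' 0; python3 go.py 0.545 -0.115 0.04 30
```

```text
time_s: 2.7
position: [0.5047, -0.1113, 0.0512]
tool_rot: [[-0.872, 0.024, 0.488], [0.02, 1.0, -0.013], [-0.488, -0.001, -0.873]]
ft_force: [0.3, 0.3, 0.5]
grip_width: 0.0001
gripper_force: 0.0
2.7 [ 0.5047 -0.1113  0.0512] F [0.3 0.3 0.5] [-0.0594, -0.0054, 0.059] [-0.0008, -0.0042, -0.0005]
```

```bash
python3 -m handwheel '[[[0,0,0],[0,0,0]],[[0,0,0],[0,0,0]]]' 0; python3 go.py 0.50 -0.115 0.04 30; python3 go.py 0.545 -0.115 0.04 30
```

```text
time_s: 2.9
position: [0.5043, -0.1118, 0.0506]
tool_rot: [[-0.873, 0.026, 0.487], [0.022, 1.0, -0.013], [-0.488, -0.001, -0.873]]
ft_force: [-0.1, 0.4, 0.0]
grip_width: -0.0
gripper_force: 0.0
2.9 [ 0.5043 -0.1118  0.0506] F [-0.1  0.4  0. ] [0.0177, -0.0066, 0.0143] [-0.001, -0.0046, -0.0011]
2.9 [ 0.5043 -0.1118  0.0506] F [-0.1  0.4  0. ] [-0.0608, -0.0043, 0.0582] [-0.001, -0.0046, -0.0011]
```

```bash
python3 -c "
from rig import *
import numpy as np;o=observe();print(np.round(o['q'],1),np.round(o['joint_efforts'],1))"; python3 -m handwheel '[[[-0.01,0,0.02],[0,0,0]],[[-0.02,0,0.03],[0,0,0]],[[-0.03,0,0.03],[0,0,0]]]' 0; python3 go.py 0.545 -0.115 0.04 30
```

```text
[ -33.3   26.   115.    48.5   20.  -165.2] [  0.1 -36.5 -10.8   0.5  -0.3   0. ]
time_s: 3.2
position: [0.5251, -0.1122, 0.0427]
tool_rot: [[-0.874, 0.025, 0.485], [0.023, 1.0, -0.012], [-0.485, 0.001, -0.875]]
ft_force: [-2.9, -0.4, -4.8]
grip_width: -0.0001
gripper_force: 2.4
3.2 [ 0.5251 -0.1122  0.0427] F [-2.9 -0.4 -4.8] [-0.0323, -0.0047, 0.0241] [-0.0004, -0.0056, -0.0014]
```

```bash
python3 -m handwheel '[[[-0.009,0,0.005],[0,0,0]],[[-0.018,0,0.01],[0,0,0]],[[-0.026,0,0.015],[0,0,0]],[[-0.035,0,0.02],[0,0,0]],[[-0.035,0,0.02],[0,0,0]]]' 0; python3 go.py 0.55 -0.115 0.04 30
```

```text
time_s: 3.7
position: [0.5463, -0.1133, 0.0441]
tool_rot: [[-0.872, 0.026, 0.488], [0.022, 1.0, -0.014], [-0.488, -0.001, -0.873]]
ft_force: [-0.1, 0.5, -0.6]
grip_width: 0.0003
gripper_force: 0.2
3.7 [ 0.5463 -0.1133  0.0441] F [-0.1  0.5 -0.6] [-0.0025, -0.0032, 0.0109] [-0.0011, -0.0043, -0.0012]
```

```bash
python3 -m handwheel '[[[-0.005,0,0.003],[0,0,0]],[[-0.009,0,0.005],[0,0,0]],[[-0.013,0,0.008],[0,0,0]],[[-0.013,0,0.008],[0,0,0]]]' 0; python3 go.py 0.55 -0.115 0.04 30
python3 - <<'E'
from rig import *
import cv2
im,_=get_image("side");cv2.imwrite('pics/s2.png',cv2.resize(im[170:340,220:420,::-1],(706,600)))
E
```

```text
time_s: 4.1
position: [0.553, -0.1134, 0.0438]
tool_rot: [[-0.873, 0.026, 0.487], [0.022, 1.0, -0.013], [-0.487, -0.001, -0.873]]
ft_force: [-5.5, -1.4, 4.3]
grip_width: 0.0001
gripper_force: 2.7
4.1 [ 0.553  -0.1134  0.0438] F [-5.5 -1.4  4.3] [0.0088, -0.0033, 0.0037] [-0.001, -0.0047, -0.0013]
```

View pics/s2.png

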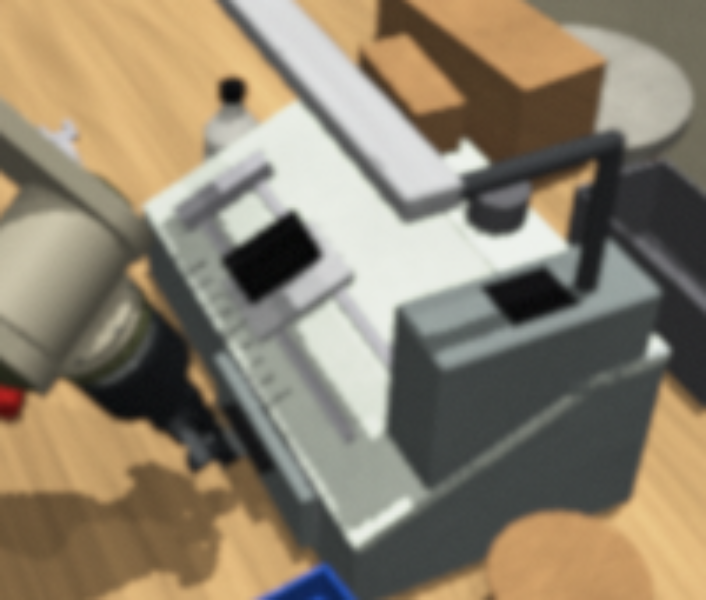

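The drawer now looks nearly flush, with its panel at (265,430) and the finger on the lip. I'll keep pushing until the force shows a hard stop.

```bash
for i in 1; do python3 -m handwheel '[[[-0.005,0,0.003],[0,0,0]],[[-0.01,0,0.006],[0,0,0]],[[-0.01,0,0.006],[0,0,0]]]' 0; done; python3 go.py 0.55 -0.115 0.04 30
```

```text
time_s: 4.45
position: [0.5549, -0.1117, 0.0411]
tool_rot: [[-0.877, 0.024, 0.48], [0.023, 1.0, -0.009], [-0.48, 0.003, -0.877]]
ft_force: [-22.5, -2.0, 1.2]
grip_width: -0.0003
gripper_force: 9.6
4.45 [ 0.5549 -0.1117  0.0411] F [-22.5  -2.    1.2] [0.0094, -0.0069, -0.0027] [0.0004, -0.0074, -0.0015]
```

A reading of -22 N against 2 N friction means the drawer is shut. Next I back off, raise the tool, and give the wrist a half turn because joint 6 is at its limit.

```bash
python3 -m handwheel '[[[0.05,0,-0.03],[0,0,0]],[[0.12,0,-0.07],[0,0,0]],[[0.12,0,-0.07],[0,0,0]],[[-0.04,0,-0.36],[0,0,0]],[[-0.04,0,-0.36],[0,0,0]],[[-0.04,0,-0.36],[0,0,0]],[[-0.04,0,-0.36],[0,0,0]],[[-0.04,0,-0.36],[0,0,0]]]' 0
python3 -m handwheel '[[[0,0,0],[0,0,0.47]],[[0,0,0],[0,0,0.47]],[[0,0,0],[0,0,0.47]],[[0,0,0],[0,0,0.47]],[[0,0,0],[0,0,0.47]],[[0,0,0],[0,0,0.47]],[[0,0,0],[0,0,0.47]],[[0,0,0],[0,0,0.47]],[[0,0,0],[0,0,0.47]],[[0,0,0],[0,0,0.47]]]' 0
python3 -m handwheel '[[[0,0,0],[0,0,0.5]],[[0,0,0],[0,0,0.5]],[[0,0,0],[0,0,0.5]],[[0,0,0],[0,0,0.5]],[[0,0,0],[0,0,0.5]],[[0,0,0],[0,0,0.5]],[[0,0,0],[0,0,0.5]],[[0,0,0],[0,0,0.5]],[[0,0,0],[0,0,0.5]],[[0,0,0],[0,0,0.5]]]' 0
sed -i 's/^o=observe/FL=np.diag([-1,-1,1])\no=observe/; s/^T=\(.*\)$/T=\1\nT=T@FL/' go.py
python3 -c "
from rig import *
import numpy as np;o=observe();print(np.round(o['q'],1))"; python3 go.py 0.52 -0.065 0.2 30;python3 go.py 0.54 -0.065 0.16 30;python3 go.py 0.622 -0.06 0.14 30
```

```text
time_s: 5.25
position: [0.4899, -0.1123, 0.2132]
tool_rot: [[-0.87, 0.025, 0.492], [0.02, 1.0, -0.016], [-0.492, -0.005, -0.871]]
ft_force: [0.1, 0.2, -0.3]
grip_width: 0.0001
gripper_force: 0.0
time_s: 6.25
position: [0.4886, -0.1115, 0.2086]
tool_rot: [[-0.052, 0.873, 0.485], [0.998, 0.066, -0.012], [-0.042, 0.483, -0.874]]
ft_force: [0.3, -0.1, -0.2]
grip_width: -0.0001
gripper_force: 0.0
time_s: 7.25
position: [0.4886, -0.1114, 0.2087]
tool_rot: [[0.867, 0.113, 0.485], [0.136, -0.991, -0.012], [0.479, 0.076, -0.874]]
ft_force: [0.1, 0.6, -0.3]
grip_width: -0.0004
gripper_force: 0.0
[-34.6   8.  104.2  22.1  45.   35.2]
7.25 [ 0.4886 -0.1114  0.2087] F [ 0.1  0.6 -0.3] [0.0588, -0.0863, 0.0445] [0.0001, 0.0054, 0.0492]
7.25 [ 0.4886 -0.1114  0.2087] F [ 0.1  0.6 -0.3] [0.0551, -0.0878, 0.1338] [0.0001, 0.0054, 0.0492]
7.25 [ 0.4886 -0.1114  0.2087] F [ 0.1  0.6 -0.3] [0.1795, -0.0822, 0.2482] [0.0001, 0.0054, 0.0492]
```

```bash
python3 -m handwheel '[[[0.059,-0.086,0.045],[0,0.005,0.049]],[[0.059,-0.086,0.045],[0,0.005,0.049]],[[0.059,-0.086,0.045],[0,0.005,0.049]],[[0.055,-0.088,0.134],[0,0.005,0.049]],[[0.055,-0.088,0.134],[0,0.005,0.049]],[[0.117,-0.09,0.191],[0,0.005,0.049]],[[0.179,-0.088,0.248],[0,0.005,0.049]],[[0.179,-0.088,0.248],[0,0.005,0.049]],[[0.179,-0.088,0.248],[0,0.005,0.049]]]' 0
python3 go.py 0.622 -0.065 0.14 30;python3 go.py 0.624 0.01 0.14 30
python3 - <<'E'
from rig import *
import cv2
im,_=get_image("side");cv2.imwrite('pics/s3.png',cv2.resize(im[170:340,220:420,::-1],(706,600)))
E
```

```text
time_s: 8.15
position: [0.6209, -0.0571, 0.1411]
tool_rot: [[0.866, -0.015, 0.499], [-0.01, -1.0, -0.012], [0.499, 0.005, -0.866]]
ft_force: [-0.3, 0.3, 0.5]
grip_width: -0.0002
gripper_force: 0.0
8.15 [ 0.6209 -0.0571  0.1411] F [-0.3  0.3  0.5] [0.001, 0.0157, 0.0032] [0.0003, 0.0003, 0.0025]
8.15 [ 0.6209 -0.0571  0.1411] F [-0.3  0.3  0.5] [0.0029, -0.1343, 0.0035] [0.0003, 0.0003, 0.0025]
```

View pics/s3.png

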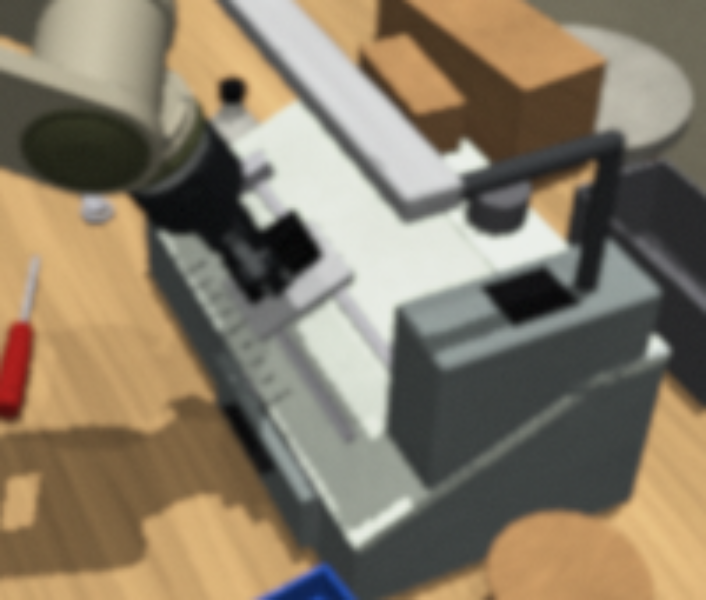

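The fingers are beside the fin at (255,260), on its -y side, and clear of the lamp. The drawer is shut. Now I push along +y.

```bash
python3 -m handwheel '[[[0,-0.016,0],[0,0,0]],[[0,-0.032,0],[0,0,0]],[[0,-0.048,0],[0,0,0]],[[0,-0.064,0],[0,0,0]],[[0,-0.08,0],[0,0,0]],[[0,-0.096,0],[0,0,0]],[[0,-0.112,0],[0,0,0]],[[0,-0.128,0],[0,0,0]],[[0,-0.14,0],[0,0,0]],[[0,-0.14,0],[0,0,0]]]' 0
python3 go.py 0.622 0.03 0.14 30
```

```text
time_s: 9.2
position: [0.6221, 0.0143, 0.1408]
tool_rot: [[0.866, -0.014, 0.5], [-0.01, -1.0, -0.011], [0.5, 0.004, -0.866]]
ft_force: [0.0, -0.0, -0.2]
grip_width: 0.0002
gripper_force: 0.0
9.2 [0.6221 0.0143 0.1408] F [ 0.  -0.  -0.2] [-0.0013, -0.0314, 0.0009] [0.0001, 0.0, 0.0025]
```

```bash
python3 -m handwheel '[[[0,-0.006,0],[0,0,0]],[[0,-0.012,0],[0,0,0]],[[0,-0.018,0],[0,0,0]],[[0,-0.024,0],[0,0,0]],[[0,-0.03,0],[0,0,0]],[[0,-0.03,0],[0,0,0]]]' 0
python3 go.py 0.622 0.03 0.14 30
```

```text
time_s: 9.8
position: [0.6224, 0.0286, 0.1408]
tool_rot: [[0.866, -0.015, 0.5], [-0.011, -1.0, -0.011], [0.5, 0.004, -0.866]]
ft_force: [0.2, -0.2, -0.2]
grip_width: 0.0004
gripper_force: 0.0
9.8 [0.6224 0.0286 0.1408] F [ 0.2 -0.2 -0.2] [-0.0016, -0.0027, 0.0009] [0.0003, -0.0001, 0.0023]
```

```bash
python3 -m handwheel '[[[0,-0.004,0],[0,0,0]],[[0,-0.008,0],[0,0,0]],[[0,-0.012,0],[0,0,0]],[[0,-0.016,0],[0,0,0]]]' 0
python3 go.py 0.622 0.03 0.14 30
python3 - <<'E'
from rig import *
import cv2
im,_=get_image("side");cv2.imwrite('pics/s4.png',cv2.resize(im[170:340,220:420,::-1],(706,600)))
E
```

```text
time_s: 10.2
position: [0.6226, 0.034, 0.1409]
tool_rot: [[0.866, -0.016, 0.5], [-0.01, -1.0, -0.016], [0.5, 0.009, -0.866]]
ft_force: [-6.3, -29.3, 0.6]
grip_width: 0.0
gripper_force: 14.4
10.2 [0.6226 0.034  0.1409] F [ -6.3 -29.3   0.6] [-0.0019, 0.008, 0.001] [0.0016, -0.0001, 0.0026]
```

View pics/s4.png

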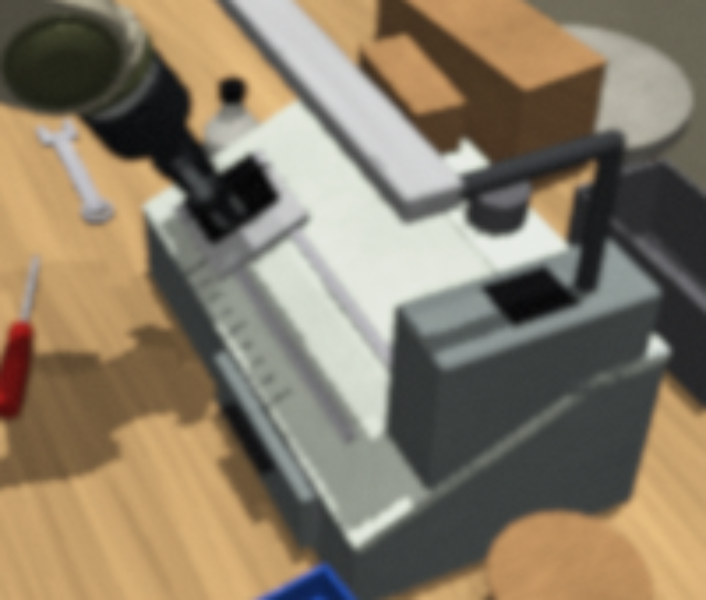

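The carriage is against the end stop, and 29 N confirms it is home. I'll back off and then check.

```bash
python3 -m handwheel '[[[0,0.03,0],[0,0,0]],[[0,0.06,0],[0,0,0]],[[0,0.06,0],[0,0,0]],[[-0.05,0.06,-0.1],[0,0,0]],[[-0.15,0.06,-0.2],[0,0,0]],[[-0.4,0.06,-0.25],[0,0,0]],[[-0.4,0.06,-0.25],[0,0,0]],[[-0.4,0.06,-0.25],[0,0,0]],[[-0.4,0.06,-0.25],[0,0,0]],[[-0.4,0.06,-0.25],[0,0,0]]]' 0
python3 - <<'E'
from h import *
from rig import *
im,d=get_image("top");np.savez('pics/top1.npz',im=im,d=d,**camera_params("top"))
cv2.imwrite('pics/t1.png',cv2.resize(im[105:285,165:445,::-1],(800,514)))
P,im,d=cloud('pics/top1.npz')
print([(b,*P[b,340][[0,2]].round(3).tolist()) for b in range(216,230,2)])
E
```

```text
time_s: 11.25
position: [0.3862, 0.0101, 0.1496]
tool_rot: [[0.865, -0.016, 0.501], [-0.012, -1.0, -0.012], [0.501, 0.005, -0.865]]
ft_force: [0.4, -0.3, 1.0]
grip_width: -0.0001
gripper_force: 0.0
[(216, 0.591, 0.079), (218, 0.587, 0.061), (220, 0.582, 0.065), (222, 0.576, 0.065), (224, 0.575, 0.018), (226, 0.572, -0.001), (228, 0.566, 0.002)]
```

View pics/t1.png

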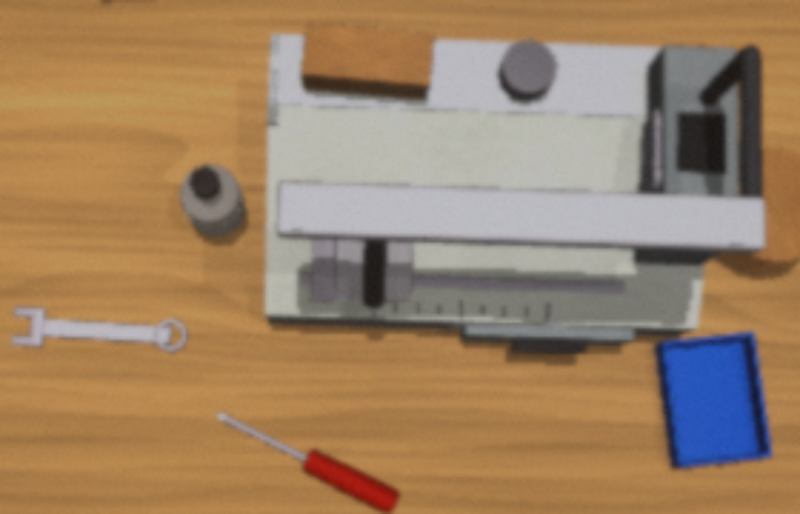

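The carriage touches the end stop at (337,270). The drawer face is at x = 0.575, as expected when shut. The loose things lie where they were and the robot is clear.

```bash
python3 -c "
from rig import *
print(close_job())"
```

```text
the job is handed in; nothing more can be done
None
```

The job is handed in: the length stop is home against its end stop, the drawer is fully shut, and the loose things look undisturbed in the final top view; no verdict came back.

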